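# Empty the outfeed tray and offer it up to its hinge on the sealing bed

## Robot

A 6-joint arm with a two-finger parallel gripper is mounted at the origin on the work surface. World frame = base frame: x ahead of the robot, y to its left, z up, the work surface at z = 0. Lengths are in mm, angles in rad, forces in N, time in s.
With the tool pointing down it reaches from about 425 to 1125 mm from the base axis. Payload 14.9 kg.
Tool frame: the origin (TCP) lies at the very end of the fingers, on their centre line; the grasp point (between the pads) lies 19 mm behind it (grasp_offset is the distance from the TCP to the grasp point, in mm); x points along the fingers, z is the direction in which the jaws open and shut, and the axes are right-handed (so a half turn about x gives the same grasp; the last joint's range is limited). The gripper opens to 91 mm and grips with 3 to 60 N. Pads are 32 mm wide; open, the fingers measure 118 mm over their backs; the gripper's body (76 mm by 178 mm) begins 60 mm behind the grasp point.
Start: joints at [1.219, 0.379, 1.734, -0, 1.028, -0.033], TCP at [219.406, 664.74, 213.932] pointing down, gripper open.
Joint ranges: [-2.77, 2.77], [-0.74, 2.19], [0, 2.66], [-1.06, 4.2], [0.31, 2.87], [-3.08, 3.08]. Speed limits (rad/s): [1.89, 1.89, 2.39, 3.14, 3.14, 3.14].

## Interface

Orientations are given as a 3x3 rotation matrix whose columns are the frame's x, y, z axes.
In Python, from station import * gives the robot as it stands. The module is installed in compiled form; this text tells all that it offers.
- The arm moves only by the tool jog_arm, never from a script. Its argument "deltas" is a list that holds one entry, the list of rows, each a list of 7 numbers: the shift along the tool's x, y, z in cm, then the turn, a rotation vector about the tool's x, y, z in degrees, then the gripper's target within -1 to 1 (fully open at 1, half-way at 0, shut at -1). A call has 1 to 12 rows; each row is the pose to reach, as a shift and turn from the pose measured when the call began, along the tool's axes at that moment; what a row does not reach only later rows make up. A row lasts 1/8 s, in which the tool goes at most 62.5 mm and 10.7 degrees, less where a joint would pass 70% of its speed; a pose out of reach is approached as far as the arm can. A call with a gripper value outside its range is refused whole. The fingers move at their own pace and stop on an object; "grip_force" is the grip in N (left out, the last holds). Time passes only in rows, so rows that repeat a pose let the fingers close. It gives the time, the measured TCP pose, the force and the opening at its end, in the units of the state.
- state(): the state, without advancing time (a new reading comes with each control period).
- snapshot(name): name is "scene" or "side" or "wrist"; returns a dict with "img" (400x640x3 uint8, red, green, blue), "mtx" (3x3 intrinsics, pixels), "view" (4x4, takes a point from world to camera coordinates). Camera axes: x right, y down, z forward; pixel columns grow to the right and rows downward; lengths in mm; the calibration is good to about 2 mm. A picture is of the moment at which its call begins. There is no depth.
- finish_job(): hands the job in, once; it reports no verdict.
Trained networks look in a picture, given as the dict that the camera call returned (one of the last four; its "shot" number tells which), for a name from the list of things; names that differ only in an ending like _2 or _b are one class to them, and where a whole thing is asked for, a point or a joint stands for the part that bears it (a point fixed in the world has none). Each returns a list of dicts, best first, with "conf" (0 to 1); they miss things now and then, are a little off and sometimes report something else, mostly with a low value. They report only what shows in the picture. A call takes as long as a camera call. They do not tell look-alikes from the thing itself.
- recognise(picture, query): "at" ([x, y, z] in mm, in world coordinates, good to about 4 mm: the middle of the surface that is visible of it).
- pinpoint(picture, query): "at" ([x, y, z] in mm, in world coordinates, good to about 4 mm: a listed point, or the origin of a listed thing).
The state is a dict: "t": time; "qpos": joint angles; "joint_velocities": joint speeds; "joint_torque": joint torques, N m; "tool_pos": TCP position; "tcp_rot": TCP orientation; "contact_force": force on the tool from outside, world axes, zero at the start; "wrist_torque": the same for the moment, N m; "finger_gap": opening from 0.0 (shut) to 1.0 (fully open).
Only numpy, scipy, OpenCV 4.12 (cv2) and the standard library are available. Lean on these libraries where they do the work, as an engineer would, in place of code of your own. Each camera call takes 0.05 s, during which the arm holds its last target.

## Task

Pick up the small metal tray by its upright tab with the three tubs still on it, and tip it low over the grey crate so that the tubs slide off its open lip into the crate; do not touch the tubs with the gripper or drop them from high up. Then bring the empty tray, level, to the sealing bed so that its hinge barrel sits between the bed's two barrels with all the holes in one line for the pin. Finish while still holding it there, steady, carried by the gripper alone and not leaning on the bed; leave the pin and the other things on the bench alone.

Things in the scene. Friction and masses are not known exactly. Their poses are not given: they have to be found in the camera images.
- tray_grip (a point): Where to hold the tray: a point in the middle of its upright tab. The tab is 12 mm thick along x, 60 mm wide along y, tops out 15 mm above this point and runs 56 mm down to the floor. The tray's underside is 60 mm below this point, the tubs' lids 28 mm below it. Axes: x from the open lip towards the hinge barrel, y along the bore, z up
- tray: loose aluminium outfeed tray, 0.28 kg. Origin: middle of its underside, 37 mm from tray_grip towards the lip and 60 mm below it; axes as tray_grip. Floor 150 (x) x 130 (y) x 4 mm, centred on the origin. Walls 20 mm high along the y sides and just on the lip side of the tab; the -x end is an open lip without a wall. The tubs stand between lip and tab
- tray_lip (a point): middle of the tray's open lip: upper face of the floor at its -x end, 112 mm from tray_grip along the tray's -x and 56 mm below it. Axes as tray_grip
- tray_bore (a point): middle of the tray's one hinge barrel, on its bore axis: 54 mm from tray_grip along the tray's +x and 49 mm below it. The barrel is a steel tube along y, 44 mm long, 22 mm outside, 14 mm bore, its axis 16 mm beyond the floor's +x end and joined to it by a tongue. Axes as tray_grip
- tub0_center (a point): a sealed round portion tub standing on the tray at the start: 42 mm across at its lid, 36 mm at the foot, 28 mm high, 35 g; it starts to slide when the tray leans 15 to 25 degrees; the point is its centre, half-way up; its z axis points out of its lid
- tub1_center (a point): a sealed round portion tub standing on the tray at the start: 42 mm across at its lid, 36 mm at the foot, 28 mm high, 35 g; it starts to slide when the tray leans 15 to 25 degrees; the point is its centre, half-way up; its z axis points out of its lid
- tub2_center (a point): a sealed round portion tub standing on the tray at the start: 42 mm across at its lid, 36 mm at the foot, 28 mm high, 35 g; it starts to slide when the tray leans 15 to 25 degrees; the point is its centre, half-way up; its z axis points out of its lid
- tub0: the same tub; the origin is the centre of its foot
- tub1: the same tub; the origin is the centre of its foot
- tub2: the same tub; the origin is the centre of its foot
- crate: grey plastic open crate fixed to the bench, 200 x 200 mm outside, 80 mm high, walls and floor 5 mm; the origin is the centre of its underside, axes along its sides, z up. Tray and crate may stand on either side of the bench
- bed_bore (a point): where tray_bore belongs: middle of the bed's hinge line, on the bore axis of its two steel barrels, 100 mm above the bench. x points level into the bed, y along the bores, z up: the tray comes from -x (or above), axes along these. Barrels: 22 mm outside, 14 mm bore, from 28 to 48 mm either side of this point along y. Hinge plate's face: 16 mm beyond it along +x
- bed: the sealing bed: a steel block 140 mm deep, 220 mm wide, top 104 mm above the bench, fixed, with two round tub nests on top; the origin lies on the bench straight below bed_bore. Axes as bed_bore
- pin: bystander: loose steel hinge pin, 9 mm thick, 127 mm long with a flat head, lying on the bench; the origin is on the bench near its middle, x along it
- core: bystander: cardboard film core, a ring 76 mm across and 45 mm high standing on the bench; the origin is the centre of its foot
- driver: bystander: screwdriver 150 mm long lying on the bench in front of the bed; x along it, about 30 mm high
- spray: bystander: white bottle 60 mm across, 150 mm high, standing beside the bed; the origin is the centre of its foot
Things that resemble listed ones, but are neither listed nor needed, are in the scene too. What is shaped like the tray but purple is not meant.

How it is judged (in metres and radians):
On the way, in this order (a step that is already met when the one before it is completed fails the run):
1. the tray is held off the bench with all three tubs on it (height (world z) of tray_lip above 0.034 m and contact force between the fingers and tray above 1 N and x of tub0_center in the frame of tray_lip between 0 and 0.115 m and z of tub0_center in the frame of tray_lip between 0.005 and 0.03 m and y of tub0_center in the frame of tray_lip between -0.065 and 0.065 m and x of tub1_center in the frame of tray_lip between 0 and 0.115 m and z of tub1_center in the frame of tray_lip between 0.005 and 0.03 m and y of tub1_center in the frame of tray_lip between -0.065 and 0.065 m and x of tub2_center in the frame of tray_lip between 0 and 0.115 m and z of tub2_center in the frame of tray_lip between 0.005 and 0.03 m and y of tub2_center in the frame of tray_lip between -0.065 and 0.065 m), for 0.2 s.
2. all three tubs lie in the crate while the tray is held (x of tub0_center in the frame of crate between -0.095 and 0.095 m and y of tub0_center in the frame of crate between -0.095 and 0.095 m and z of tub0_center in the frame of crate between 0 and 0.08 m and x of tub1_center in the frame of crate between -0.095 and 0.095 m and y of tub1_center in the frame of crate between -0.095 and 0.095 m and z of tub1_center in the frame of crate between 0 and 0.08 m and x of tub2_center in the frame of crate between -0.095 and 0.095 m and y of tub2_center in the frame of crate between -0.095 and 0.095 m and z of tub2_center in the frame of crate between 0 and 0.08 m and contact force between the fingers and tray above 2 N), for 0.2 s.
At the end, for the whole second after the job is handed in: Tubs at rest in the crate. Gripper holds the tray still, level (0.15 rad), its bore centre within 4 mm of the bed's bore line in height and depth and 5 mm along it, parallel within 0.07 rad; it presses on the bed with under 2 N and does not touch the crate (all of step 2 and linear speed of each of tub0, tub1, tub2 below 0.05 m/s and x of tray_bore in the frame of bed_bore between -0.004 and 0.004 m and y of tray_bore in the frame of bed_bore between -0.005 and 0.005 m and z of tray_bore in the frame of bed_bore between -0.004 and 0.004 m and angle between the y axis of tray_bore and the y axis of bed_bore, either way round below 0.07 rad and angle between tray_bore's own z axis and vertical below 0.15 rad and linear speed of tray below 0.02 m/s and contact force between tray and bed below 2 N and contact force between tray and crate below 0.3 N); the arm keeps its last pose, push and grip.
It fails at once if the gripper touches a tub (they are to be tipped, not handled) (contact force between the fingers and tub0 above 2 N or contact force between the fingers and tub1 above 2 N or contact force between the fingers and tub2 above 2 N).
It fails at once if a tub is dropped from high up or thrown (faster than 1.8 m/s) (linear speed of any of tub0, tub1, tub2 above 1.8 m/s).
It fails at once if a bystander (pin, cardboard core, screwdriver, bottle) is shoved more than 30 mm (distance of any of pin, core, driver, spray from where it was at the start of the episode above 0.03 m).
It also fails if it takes over 64 s, if anything falls off the work surface, if the arm or the gripper's body presses on something with over 40 N, if the wrist force passes 120 N, or if a joint passes its speed limit or range.

## Working session

There is one attempt and no reset: what is moved stays moved. The work goes in short steps, Python scripts to look and compute and a tool call to move; the robot and the scene stay as the last step left them, time stands still between calls to the robot, and variables do not carry over. Pictures are saved under pics/ and viewed, and the job is handed in when it is done.

Besides the shell and the picture viewer there is one more tool, called after "Request:" as name([rows], argument=value, ...), one row to a line, values as JSON. jog_arm: Moves the arm, as the interface text tells. Its arguments: {"type":"object","properties":{"deltas":{"type":"array","items":{"type":"array","items":{"type":"array","items":{"type":"number"}}}},"grip_force":{"type":"number"}},"required":["deltas"]}

```bash
mkdir -p pics
cat > h.py <<'E'
from station import *
import numpy as np, cv2
def save(p,n): cv2.imwrite(f'pics/{n}.png',cv2.cvtColor(p['img'],cv2.COLOR_RGB2BGR))
def proj(p,X):
    X=np.atleast_2d(X); c=(p['view']@np.c_[X,np.ones(len(X))].T)[:3]; u=p['mtx']@c; return (u[:2]/u[2]).T
E
python3 - <<'E'
from h import *
np.set_printoptions(precision=1,suppress=True)
for c in ['scene','side']:
    p=snapshot(c); save(p,c+'0')
    print(c,p['view'])
    for q in ['tray_grip','tray_lip','tray_bore','tub0_center','crate','bed_bore','bed','pin','core','driver','spray']:
        for r in pinpoint(p,q)[:4]: print(q,np.array(r['at']),round(r['conf'],2),proj(p,r['at'])[0])
print(state())
E
```

```text
scene [[   0.8    0.7    0.  -464.4]
 [   0.4   -0.5   -0.8  -89.4]
 [  -0.5    0.6   -0.6 1941.6]
 [   0.     0.     0.     1. ]]
tray_grip [502.3 590.1  59.5] 0.82 [389.8 153.4]
tray_grip [267.7 352.8  61.3] 0.66 [305.3 156.5]
tray_grip [508.6 340.4  62.7] 0.6 [352.7 182.6]
tray_lip [393.4 329.5   3.8] 0.98 [326. 184.]
tray_lip [220.  257.   10.1] 0.78 [279.9 173.3]
tray_lip [528.4 478.3   2.1] 0.62 [377.5 180.7]
tray_bore [561.3 341.1  11.6] 0.97 [363.5 199.4]
tray_bore [299.2 400.7   9.8] 0.96 [319.2 165. ]
tray_bore [493.5 641.   10.9] 0.86 [393.8 157.1]
tray_bore [ 721.3 -310.2    0.2] 0.58 [270.2 339.7]
tub0_center [431.2 298.8  21. ] 0.6 [328.7 188.3]
tub0_center [425.4 303.6   4.3] 0.52 [328.2 190.5]
crate [ 437.6 -307.2    1.5] 0.79 [204.2 287.1]
bed_bore [650.8  38.5  96. ] 0.82 [330.9 237.3]
bed_bore [648.7  37.8   2.7] 0.21 [329.4 257.9]
bed [647.3  36.6   2.2] 0.65 [328.8 258. ]
pin [672.8 317.   -0.1] 0.5 [384.6 218.5]
core [428.7 367.8   3.9] 0.69 [339.5 183.1]
core [ 720.6 -313.7    0.2] 0.66 [269.1 340.3]
driver [451.4  25.9  -5.2] 0.69 [282.6 233.9]
spray [744.  27
[... 984 characters left out ...]
   -0.3] 0.51 [235.7 261.8]
core [ 720.3 -315.5   -0.3] 0.91 [285.5 120.8]
driver [430.6 303.   19.2] 0.69 [325.2 270.3]
driver [456.8  26.8   0.2] 0.61 [335.8 195.8]
driver [646.   41.5  98. ] 0.4 [272.9 166.6]
spray [745.8 274.2   2.4] 0.59 [216.1 242.5]
{'t': 1.2, 'qpos': array([ 1.2,  0.4,  1.7,  0. ,  1. , -0. ]), 'joint_velocities': array([-0.,  0., -0., -0., -0., -0.]), 'joint_torque': array([  0. , -76.4, -43.5,   0.1,   0. ,   0. ]), 'tool_pos': array([219.4, 664.8, 213.9]), 'tcp_rot': array([[-0. , -0.9,  0.3],
       [ 0. ,  0.3,  0.9],
       [-1. ,  0. ,  0. ]]), 'contact_force': array([ 0.5,  0. , -0.7]), 'wrist_torque': array([-0.,  0., -0.]), 'finger_gap': 1.0027793099420852}
```

Run:
```python
import cv2
a=cv2.imread('pics/scene0.png');b=cv2.imread('pics/side0.png')
cv2.imwrite('pics/s0c.png',cv2.resize(a[120:370,150:470],(768,600),interpolation=cv2.INTER_CUBIC))
cv2.imwrite('pics/d0c.png',cv2.resize(b[100:400,190:510],(640,600),interpolation=cv2.INTER_CUBIC))
```

```text
(no output)
```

View pics/s0c.png

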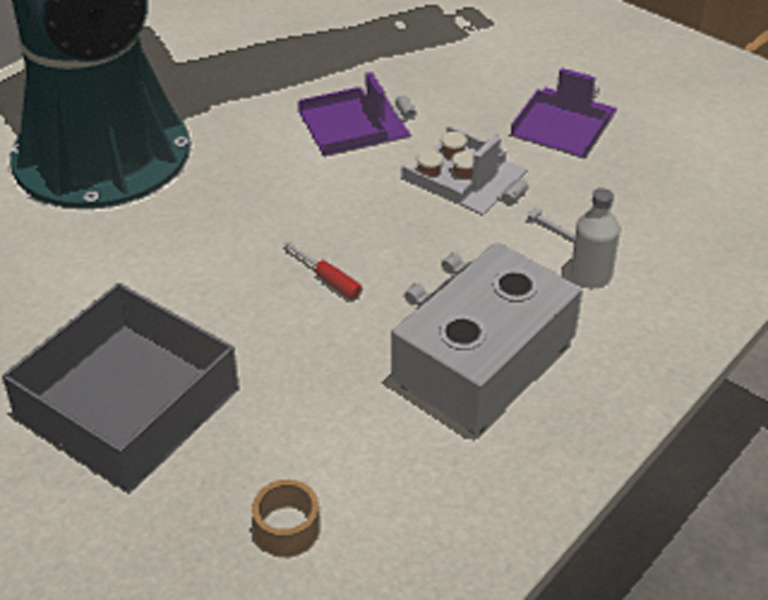

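View pics/d0c.png

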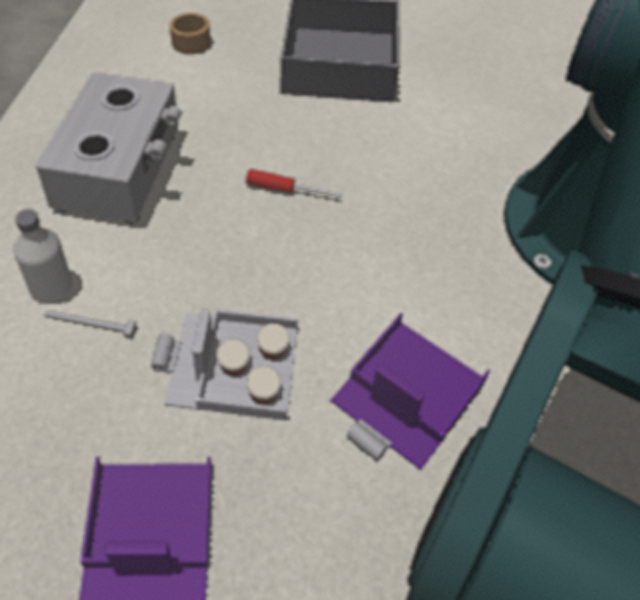

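The metal tray carrying three tubs is the target, at scene px (352,183) and side px (290,268). The two purple ones, at scene (305,157) and (390,153), are decoys. I'll confirm this in the wrist view from above, and I'm now working out the approach.

```bash
cat >> h.py <<'E'
from scipy.spatial.transform import Rotation as Ro
def Rt(yaw,tilt=0):
    """tool rot for tray yaw (deg) and lip-down tilt (deg): tool z = tray x, tool x = -tray z"""
    T=Ro.from_euler('z',yaw,degrees=True)*Ro.from_euler('y',-0,degrees=True)
    T=T*Ro.from_euler('y',-tilt,degrees=True) # placeholder sign checked below
    M=T.as_matrix(); x=-M[:,2]; z=M[:,0]; return np.c_[x,np.cross(z,x),z]
def delta(tcp,R,s=None):
    s=s or state(); R0=s['tcp_rot']
    return np.r_[R0.T@(np.array(tcp)-s['tool_pos'])/10, (Ro.from_matrix(R0.T@R)).as_rotvec(degrees=True)]
np.set_printoptions(precision=2,suppress=True)
E
python3 - <<'E'
from h import *
s=state(); print(s['tcp_rot'])
g=np.array([508.4,338.8,60]); R=Rt(4.45)
print(delta(g+[0,0,81-0],R))
# tilt sign: lip dir (-1,0,0) should go down
print(Ro.from_euler('y',-30,degrees=True).apply([-1,0,0]))
E
```

```text
[[-0.   -0.95  0.31]
 [ 0.    0.31  0.95]
 [-1.    0.    0.  ]]
[  7.29 -37.66 -21.89  67.28  -0.    -0.  ]
[-0.87  0.   -0.5 ]
```

Request:
jog_arm([
  [[3,-6,-3.5,10,0,0,0.5],[3,-12,-7,20,0,0,0.2],[3,-18,-10.5,30,0,0,0.2],[3,-24,-14,40,0,0,0.2],[3,-30,-17.5,50,0,0,0.2],[3,-35,-20,60,0,0,0.2],[3,-37.7,-21.9,67.3,0,0,0.2],[3,-37.7,-21.9,67.3,0,0,0.2],[3,-37.7,-21.9,67.3,0,0,0.2],[3,-37.7,-21.9,67.3,0,0,0.2]],
])

```text
t: 2.45
tool_pos: [508.0, 339.5, 183.9]
tcp_rot: [[-0.0, -0.079, 0.997], [0.0, 0.997, 0.079], [-1.0, 0.0, -0.0]]
contact_force: [0.3, -0.6, 0.6]
finger_gap: 0.598
```

Run:
```python
from h import *
s=state(); print(s['t'],s['qpos'],s['tool_pos'],s['tcp_rot'],s['finger_gap'])
p=snapshot('wrist'); save(p,'w1')
for q in ['tray_grip','tray_lip','tray_bore','tub0_center']:
    for r in pinpoint(p,q)[:4]: print(q,np.array(r['at']),round(r['conf'],2),proj(p,r['at'])[0])
b=[]
for c in ['scene','side']:
    p=snapshot(c); save(p,c+'1')
    for q in ['tray_grip','tray_lip','tray_bore','tub0_center','bed_bore','bed','crate']:
        for r in pinpoint(p,q)[:4]:
            if r['conf']>.5:print(c,q,np.array(r['at']),round(r['conf'],2),proj(p,r['at'])[0])
```

```text
2.45 [0.55 0.28 1.93 0.   0.93 0.47] [508.02 339.54 183.93] [[-0.   -0.08  1.  ]
 [ 0.    1.    0.08]
 [-1.    0.   -0.  ]] 0.5984737117569431
tray_grip [511.6 341.4  63. ] 0.6 [323.46 188.89]
tray_grip [267.7 351.1  62.9] 0.59 [ 59.5  158.27]
tray_lip [400.6 329.7   7.4] 0.78 [222.35 178.81]
tray_lip [218.9 256.2   4.8] 0.65 [ 67.53 227.42]
tray_lip [529.6 478.7   5. ] 0.59 [351.99  43.17]
tray_bore [297.7 399.5  11.4] 0.94 [121.11 106.18]
tray_bore [560.8 346.6   7.3] 0.92 [367.31 175.13]
tub0_center [426.6 302.1  16.1] 0.94 [243.64 206.53]
scene tray_grip [268.1 350.7  60.5] 0.82 [305.03 156.94]
scene tray_grip [507.1 339.8  60.6] 0.74 [352.2  183.01]
scene tray_grip [503.  592.2  59.9] 0.59 [390.24 153.16]
scene tray_lip [396.6 330.6   4.3] 0.97 [326.86 184.09]
scene tray_lip [218.7 255.3   7.5] 0.73 [279.41 173.91]
scene tray_lip [529.6 480.4   2.3] 0.62 [378.09 180.49]
scene tray_bore [492.4 639.4  12. ] 0.75 [393.37 156.98]
scene tray_bore [299.6 397.6   8.8] 0.72 [318.8  165.54]
scene tray_bore [563.6 341.2  12.3] 0.71 [363.99 199.52]
scene tray_bore [394.9 332.7   5.2] 0.62 [326.87 183.47]
scene tub0_center [428.  298.2  19.9] 0.62 [327.93 188.23]
scene tub0_center [647.   36.6   2. ] 0.55 [328.74 257.98]
scene bed_bore [648.7  39.4  97.4] 0.85 [330.54 236.5 ]
scene bed [646.8  35.3   3.3] 0.86 [328.45 257.89]
scene crate [ 435.1 -308.5   -0.3] 0.6 [203.45 287.29]
side tray_grip [510.3 337.3  62.8] 0.9 [290.25 266.43]
side tray_grip [274.  353.4  61.2] 0.83 [387.3  292.53]
side tray_grip [501.5 586.   61. ] 0.62 [259.94 374.14]
side tray_lip [397.6 329.2   4.5] 0.78 [335.78 284.84]
side tray_lip [529.8 479.7  -0.5] 0.56 [266.81 331.81]
side tray_bore [295.5 401.3  12.1] 0.61 [373.16 319.4 ]
side tub0_center [474.9 336.3   4.3] 0.54 [305.24 281.21]
side bed [471.8 335.3   2.4] 0.53 [306.55 281.49]
side crate [ 435.6 -311.9    3.4] 0.72 [359.11 130.33]
```

View pics/w1.png

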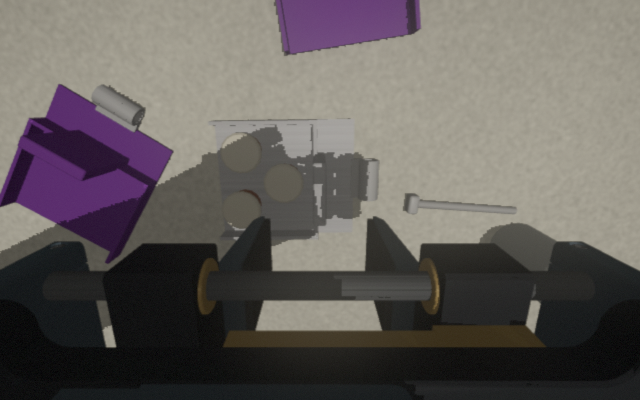

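Request:
jog_arm([
  [[4,0,0.05,0,0,0,0.2],[8,0,0.05,0,0,0,0.2],[11,0,0.05,0,0,0,0.2],[13,0,0.05,0,0,0,0.2],[14,0,0.05,0,0,0,0.2],[14,0,0.05,0,0,0,0.2],[14,0,0.05,0,0,0,-1],[14,0,0.05,0,0,0,-1],[14,0,0.05,0,0,0,-1],[14,0,0.05,0,0,0,-1],[14,0,0.05,0,0,0,-1]],
], grip_force=55)

```text
t: 4.88
tool_pos: [509.3, 338.7, 44.1]
tcp_rot: [[0.0, -0.077, 0.997], [0.0, 0.997, 0.077], [-1.0, 0.0, 0.0]]
contact_force: [-0.5, -0.1, 2.8]
finger_gap: 0.129
```

Run:
```python
from h import *
s=state(); print(s['t'],s['qpos'],s['tool_pos'],s['tcp_rot'],s['finger_gap'],s['contact_force'],s['wrist_torque'])
p=snapshot('side'); save(p,'d2')
cv2.imwrite('pics/d2c.png',cv2.resize(cv2.cvtColor(p['img'],4)[200:350,200:400],(800,600),interpolation=cv2.INTER_CUBIC))
```

```text
4.875 [ 0.55  0.49  1.96 -0.    0.69  0.47] [509.29 338.65  44.06] [[ 0.   -0.08  1.  ]
 [ 0.    1.    0.08]
 [-1.    0.    0.  ]] 0.12909332309193366 [-0.49 -0.09  2.83] [-0.19  0.17 -0.02]
```

View pics/d2c.png

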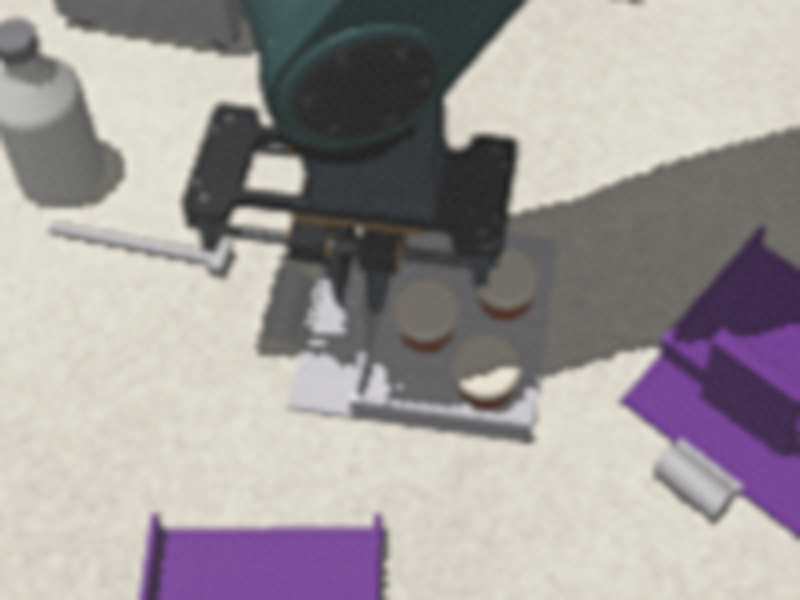

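Request:
jog_arm([
  [[-0.5,0,0,0,0,0,-1],[-1.5,0,0,0,0,0,-1],[-3.5,0,0,0,0,0,-1],[-6,0,0,0,0,0,-1],[-9,0,0,0,0,0,-1],[-12,0,0,0,0,0,-1],[-14.5,0,0,0,0,0,-1],[-16,0,0,0,0,0,-1],[-16.5,0,0,0,0,0,-1],[-16.5,0,0,0,0,0,-1],[-16.5,0,0,0,0,0,-1]],
])

```text
t: 6.3
tool_pos: [508.9, 338.4, 208.1]
tcp_rot: [[-0.001, -0.077, 0.997], [-0.001, 0.997, 0.077], [-1.0, -0.001, -0.001]]
contact_force: [0.9, 1.2, -3.9]
finger_gap: 0.131
```

Run:
```python
from h import *
s=state(); print(s['t'],s['qpos'],s['tool_pos'],s['tcp_rot'],s['finger_gap'],s['contact_force'],s['wrist_torque'])
a=snapshot('side'); b=snapshot('scene'); 
for p,c in((a,'side'),(b,'scene')):
    save(p,c+'3')
    for q in ['tray_grip','tray_lip','tray_bore','bed_bore','crate']:
        for r in pinpoint(p,q)[:4]:
            if r['conf']>.5:print(c,q,np.array(r['at']),round(r['conf'],2),proj(p,r['at'])[0])
A=cv2.cvtColor(a['img'],4)[180:360,180:420];B=cv2.cvtColor(b['img'],4)[90:240,280:440]
cv2.imwrite('pics/m3.png',np.hstack([cv2.resize(A,(400,300)),cv2.resize(B,(400,375))[:300]]))
```

```text
6.3 [0.55 0.25 1.92 0.   0.97 0.47] [508.85 338.38 208.1 ] [[-0.   -0.08  1.  ]
 [-0.    1.    0.08]
 [-1.   -0.   -0.  ]] 0.13139093770625448 [ 0.95  1.15 -3.95] [-0.03 -0.14  0.  ]
side tray_grip [509.9 336.9 228.6] 0.65 [285.56 223.87]
side tray_grip [500.6 589.2  60.9] 0.62 [259.84 375.96]
side tray_lip [218.8 253.9   3.7] 0.86 [409.84 273.19]
side tray_lip [531.6 479.7   3.9] 0.64 [265.85 330.85]
side tray_lip [397.3 331.3 170.1] 0.63 [337.86 247.58]
side tray_bore [563.3 342.9 175. ] 0.95 [263.44 236.8 ]
side tray_bore [295.8 402.1   9.7] 0.66 [372.88 320.14]
side crate [ 432.5 -312.4    1. ] 0.74 [359.91 130.89]
scene tray_grip [503.2 591.7  62.6] 0.96 [390.29 152.66]
scene tray_grip [509.1 336.6 223.6] 0.74 [354.79 146.15]
scene tray_grip [431.9 360.2 182.1] 0.66 [340.89 145.16]
scene tray_grip [270.  350.3  59.6] 0.65 [305.33 157.36]
scene tray_lip [393.6 329.3 170.9] 0.91 [327.11 147.45]
scene tray_lip [219.1 257.3  10.1] 0.78 [279.81 173.18]
scene tray_lip [526.8 477.7   3.3] 0.72 [377.12 180.31]
scene tray_bore [563.  341.5 173.9] 0.75 [367.26 163.37]
scene tray_bore [494.1 639.9  10.8] 0.69 [393.76 157.33]
scene tray_bore [296.8 398.8  10.3] 0.63 [318.46 164.83]
scene bed_bore [648.5  37.1 101. ] 0.83 [330.06 236.02]
scene crate [ 435.3 -306.8    1.1] 0.89 [203.86 286.7 ]
```

View pics/m3.png

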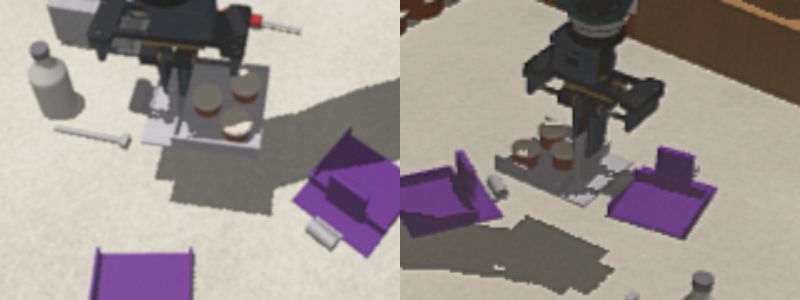

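Run:
```python
from h import *
from scipy.optimize import least_squares
s=state(); print(np.round(s['qpos'],4))
D=[([1.219,.379,1.734,0,1.028,-.033],[219.406,664.74,213.932],3),([.55,.28,1.93,0,.93,.47],[508.02,339.54,183.93],1),([.55,.49,1.96,0,.69,.47],[509.29,338.65,44.06],1),(s['qpos'],s['tool_pos'],3)]
def f(p):
    a1,L2,L3,A,h=p;o=[]
    for q,t,w in D:
        u=q[1];v=q[1]+q[2]
        r=a1+L2*np.sin(u)+L3*np.sin(v)+A*np.cos(v); z=h+L2*np.cos(u)+L3*np.cos(v)-A*np.sin(v)
        o+=[w*(r-np.hypot(t[0],t[1])),w*(z-t[2])]
    return o+[p[3]*.01, (p[0]-100)*.01]
r=least_squares(f,[100,500,500,0,100]); print(r.x,np.array(r.fun))
print(np.arctan2(664.74,219.406))
```

```text
[0.55 0.25 1.92 0.   0.97 0.47]
[  0.65 549.04 605.99  44.28  54.48] [-0.   -0.01  1.27  1.17 -0.19 -0.13 -0.35 -0.34  0.44 -0.99]
1.2519920610343331
```

```bash
cat > k.py <<'E'
from h import *
def ik(tcp,R,d6=300):
    a1,L2,L3,A,h=0.65,549.,606.,44.3,54.5
    w=np.array(tcp)-d6*R[:,0]; d1=h+d6
    lat=24; rr=np.hypot(w[0],w[1]); q1=np.arctan2(w[1],w[0])-np.arcsin(lat/rr); r=np.sqrt(rr**2-lat**2)-a1
    z=w[2]-d1; Lf=np.hypot(L3,A); ph=np.arctan2(A,L3)  # forearm eff angle v+ph
    D=np.hypot(r,z); c=(D*D-L2**2-Lf**2)/(2*L2*Lf)
    if abs(c)>1: return None
    e=np.arccos(c); q3=e-ph; q2=np.arctan2(r,z)-np.arctan2(Lf*np.sin(e),L2+Lf*np.cos(e))
    v=q2+q3
    E=np.array([np.cos(q1),np.sin(q1),0]); f=np.sin(v)*E+np.array([0,0,np.cos(v)])
    # frame of forearm: f axis, n lateral
    n=np.array([-np.sin(q1),np.cos(q1),0]); u=np.cos(v)*E-np.array([0,0,np.sin(v)]) # pitch-up direction derivative
    t=R[:,0]; q5=np.arccos(np.clip(f@t,-1,1)); q4=np.arctan2(t@n,t@u)
    # tool z zero dir: q6
    b=np.cross(t,f); b/=np.linalg.norm(b); k=np.cross(b,t)
    q6=np.arctan2(R[:,2]@b,R[:,2]@k)
    return np.array([q1,q2,q3,q4,q5,q6])
E
python3 - <<'E'
from k import *
s=state(); print(ik(s['tool_pos'],s['tcp_rot']),s['qpos'])
print('start',ik([219.4,664.74,213.9],Rt(72.1)))
C=np.array([436,-310,0.])
for d6 in (250,350):
  for yaw in range(-180,180,30):
    for tilt in (0,35):
        R=Rt(yaw,tilt); T=np.c_[R[:,2],-R[:,1]*0,-R[:,0]]
        X=R[:,2];Z=-R[:,0]; xd=np.array([np.cos(np.radians(yaw)),np.sin(np.radians(yaw)),0])
        lip=C+xd*35+[0,0,60 if tilt else 160]
        grip=lip+112*X+56*Z; tcp=grip-15.9*Z
        print(d6,yaw,tilt,tcp,ik(tcp,R,d6))
E
```

```text
[0.55 0.25 1.92 0.   0.97 0.47] [0.55 0.25 1.92 0.   0.97 0.47]
start [ 1.22  0.38  1.73  0.    1.03 -0.04]
250 -180 0 [ 289.  -310.   200.1] [-0.88 -0.06  2.28  0.    0.92  2.26]
250 -180 35 [ 332.26 -310.    157.09] [-0.62  0.32  2.04 -0.35  1.31  2.71]
250 -150 0 [ 308.69 -383.5   200.1 ] [-0.94  0.06  2.16  0.    0.92  1.68]
250 -150 35 [ 346.15 -361.87  157.09] [-0.6   0.3   2.07 -0.6   1.14  2.38]
250 -120 0 [ 362.5  -437.31  200.1 ] [-0.92  0.19  2.01  0.    0.94  1.17]
250 -120 35 [ 384.13 -399.85  157.09] [-0.59  0.27  2.11 -0.82  0.9   2.08]
250 -90 0 [ 436.  -457.   200.1] [-0.85  0.29  1.88  0.    0.97  0.72]
250 -90 35 [ 436.   -413.74  157.09] [-0.6   0.25  2.15 -0.98  0.61  1.76]
250 -60 0 [ 509.5  -437.31  200.1 ] [-0.75  0.35  1.8   0.    0.99  0.3 ]
250 -60 35 [ 487.87 -399.85  157.09] [-0.63  0.23  2.18 -0.95  0.29  1.28]
250 -30 0 [ 563.31 -383.5   200.1 ] [-0.63  0.37  1.78  0.    0.99 -0.11]
250 -30 35 [ 525.85 -361.87  157.09] [-0.67  0.22  2.18  0.58  0.16 -0.7 ]
250 0 0 [ 583.  -310.   200.1] [-0.53  0.33  1.83  0.    0.98 -0.53]
250 0 35 [ 539.74 -310.    15
[... 1851 characters left out ...]
[-0.44  0.26  1.93  0.    0.96 -0.96]
350 30 35 [ 525.85 -258.13  157.09] [-0.84  0.26  2.17  0.91  0.8  -2.05]
350 60 0 [ 509.5  -182.69  200.1 ] [-0.39  0.15  2.06  0.    0.93 -1.44]
350 60 35 [ 487.87 -220.15  157.09] [-0.84  0.33  2.08  0.68  1.06 -2.32]
350 90 0 [ 436.  -163.   200.1] [-0.41  0.02  2.21  0.    0.92 -1.98]
350 90 35 [ 436.   -206.26  157.09] [-0.79  0.39  1.99  0.44  1.26 -2.61]
350 120 0 [ 362.5  -182.69  200.1 ] [-0.53 -0.09  2.31  0.    0.92 -2.62]
350 120 35 [ 384.13 -220.15  157.09] [-0.72  0.43  1.93  0.19  1.37 -2.91]
350 150 0 [ 308.69 -236.5   200.1 ] [-0.72 -0.13  2.34  0.    0.93  2.95]
350 150 35 [ 346.15 -258.13  157.09] [-0.64  0.44  1.92 -0.07  1.4   3.06]
```

```bash
cat >> h.py <<'E'
def back(p,uv,z):
    V=p['view'];Rv=V[:3,:3];c=-Rv.T@V[:3,3];d=Rv.T@np.linalg.inv(p['mtx'])@[uv[0],uv[1],1]; return c+d*(z-c[2])/d[2]
E
python3 - <<'E'
from h import *
p=snapshot('scene'); s=snapshot('side')
for uv in [(152,277),(200,239),(249,266),(201,308)]: print(back(p,uv,80)[:2])
# bed crops with cubic 8x
im=cv2.cvtColor(p['img'],4); im2=cv2.cvtColor(s['img'],4)
print(proj(p,[648,39,100]),proj(s,[648,39,100]))
cv2.imwrite('pics/bs.png',cv2.resize(im[205:305,305:405],(600,600),interpolation=cv2.INTER_CUBIC))
cv2.imwrite('pics/bd.png',cv2.resize(im2[130:215,205:290],(595,595),interpolation=cv2.INTER_CUBIC))
E
```

```text
[ 353.66 -418.69]
[ 335.2 -224.9]
[ 534.64 -203.78]
[ 548.47 -398.33]
[[330.31 235.86]] [[272.47 165.49]]
```

View pics/bs.png

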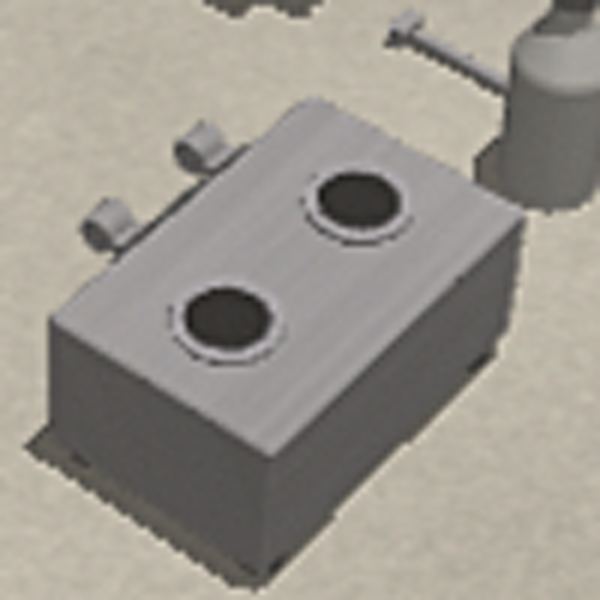

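View pics/bd.png

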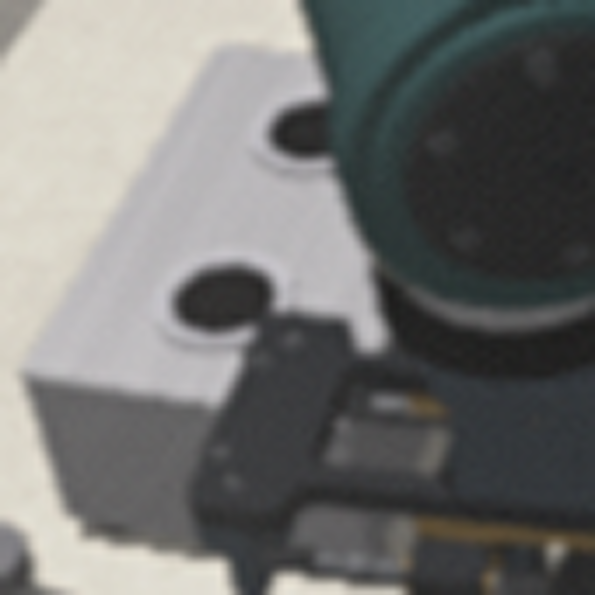

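Run:
```python
from h import *
p=snapshot('scene')
P=np.array([back(p,uv,104)[:2] for uv in [(357.2,221.3),(392.2,240.8),(350,281.2),(313.3,258.3)]]);print(P)
a=lambda v:np.degrees(np.arctan2(v[1],v[0]))
print(a(P[1]-P[0]),a(P[2]-P[3]),a(P[0]-P[3])-90,a(P[1]-P[2])-90,P.mean(0))
for uv in [(305+100/6,205+222/6),(305+195/6,205+148/6)]: print(back(p,uv,100))
```

```text
[[672.97 144.68]
 [808.   143.88]
 [809.62 -71.15]
 [673.21 -71.73]]
-0.3393500474304829 0.24436853138063683 0.06207951111049681 0.4299781516813823 [740.95  36.42]
[645.18   0.41 100.  ]
[647.27  75.84 100.  ]
```

```bash
cat >> k.py <<'E'
def plan(tcp,yaw,n,tilt=0):
    s=state(); R1=Rt(yaw,tilt); print(delta(tcp,R1,s)); 
    for i in range(1,n+1):
        a=i/n; a=a*a*(3-2*a)
        p=s['tool_pos']+a*(np.array(tcp)-s['tool_pos']); R=s['tcp_rot']@Ro.from_rotvec(a*Ro.from_matrix(s['tcp_rot'].T@R1).as_rotvec()).as_matrix()
        print('[%.2f, %.2f, %.2f, %.1f, %.1f, %.1f, -1],'%tuple(delta(p,R,s)), end=' ')
    print(ik(tcp,R1))
E
python3 - <<'E'
from k import *
plan([495,90,205],42,11)
E
```

```text
[  0.41 -24.68  -3.35 -37.57   0.     0.  ]
[0.01, -0.57, -0.08, -0.9, 0.0, 0.0, -1], [0.04, -2.15, -0.29, -3.3, 0.0, 0.0, -1], [0.07, -4.51, -0.61, -6.9, 0.0, 0.0, -1], [0.12, -7.42, -1.01, -11.3, 0.0, 0.0, -1], [0.18, -10.66, -1.45, -16.2, 0.0, 0.0, -1], [0.23, -14.02, -1.90, -21.3, 0.0, 0.0, -1], [0.29, -17.26, -2.34, -26.3, 0.0, 0.0, -1], [0.33, -20.18, -2.74, -30.7, 0.0, 0.0, -1], [0.37, -22.53, -3.06, -34.3, 0.0, 0.0, -1], [0.40, -24.11, -3.27, -36.7, 0.0, 0.0, -1], [0.41, -24.68, -3.35, -37.6, 0.0, 0.0, -1], [ 0.13  0.08  2.13  0.    0.93 -0.6 ]
```

Request:
jog_arm([
  [[0,-0.6,-0.1,-0.9,0,0,-1],[0,-2.2,-0.3,-3.3,0,0,-1],[0,-4.5,-0.6,-6.9,0,0,-1],[0,-7.4,-1.0,-11.3,0,0,-1],[0,-10.7,-1.4,-16.2,0,0,-1],[0,-14,-1.9,-21.3,0,0,-1],[0,-17.3,-2.3,-26.3,0,0,-1],[0,-20.2,-2.7,-30.7,0,0,-1],[0,-22.5,-3.1,-34.3,0,0,-1],[0,-24.1,-3.3,-36.7,0,0,-1],[0,-24.7,-3.4,-37.6,0,0,-1],[0,-24.7,-3.4,-37.6,0,0,-1]],
])

```text
t: 8.55
tool_pos: [494.5, 89.7, 209.2]
tcp_rot: [[0.0, -0.669, 0.743], [0.0, 0.743, 0.669], [-1.0, -0.0, 0.0]]
contact_force: [-0.5, 0.7, -4.5]
finger_gap: 0.13
```

Run:
```python
from k import *
p=snapshot('side');save(p,'d4')
plan([463,-166,200],80,11)
s=state();print(s['qpos'],s['contact_force'],s['wrist_torque'])
```

```text
[  0.91 -16.92 -19.47 -38.01   0.01   0.  ]
[0.02, -0.39, -0.45, -0.9, 0.0, 0.0, -1], [0.08, -1.47, -1.70, -3.3, 0.0, 0.0, -1], [0.17, -3.09, -3.55, -6.9, 0.0, 0.0, -1], [0.27, -5.08, -5.85, -11.4, 0.0, 0.0, -1], [0.39, -7.31, -8.41, -16.4, 0.0, 0.0, -1], [0.52, -9.61, -11.06, -21.6, 0.0, 0.0, -1], [0.64, -11.83, -13.62, -26.6, 0.0, 0.0, -1], [0.74, -13.83, -15.91, -31.1, 0.0, 0.0, -1], [0.83, -15.44, -17.77, -34.7, 0.0, 0.0, -1], [0.89, -16.52, -19.01, -37.1, 0.0, 0.0, -1], [0.91, -16.92, -19.47, -38.0, 0.0, 0.0, -1], [-0.39  0.06  2.16  0.    0.92 -1.79]
[ 0.13  0.07  2.13  0.    0.94 -0.6 ] [ 0.19  0.56 -4.01] [ 0.11 -0.08 -0.01]
```

View pics/d4.png

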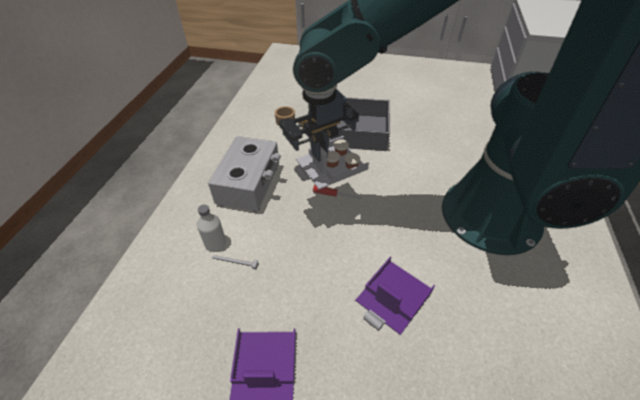

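Tray in hand at (335,160), with all three tubs still on it. Next I'll carry it on to the crate.

Request:
jog_arm([
  [[0,-0.4,-0.5,-0.9,0,0,-1],[0.1,-1.5,-1.7,-3.3,0,0,-1],[0.2,-3.1,-3.6,-6.9,0,0,-1],[0.3,-5.1,-5.9,-11.4,0,0,-1],[0.4,-7.3,-8.4,-16.4,0,0,-1],[0.5,-9.6,-11.1,-21.6,0,0,-1],[0.6,-11.8,-13.6,-26.6,0,0,-1],[0.7,-13.8,-15.9,-31.1,0,0,-1],[0.8,-15.4,-17.8,-34.7,0,0,-1],[0.9,-16.5,-19,-37.1,0,0,-1],[0.9,-16.9,-19.5,-38,0,0,-1],[0.9,-16.9,-19.5,-38,0,0,-1]],
])

```text
t: 10.1
tool_pos: [462.6, -166.0, 200.1]
tcp_rot: [[-0.0, -0.985, 0.174], [0.0, 0.174, 0.985], [-1.0, 0.0, 0.0]]
contact_force: [-0.3, -0.2, -3.7]
finger_gap: 0.136
```

Run:
```python
from k import *
a=snapshot('side');b=snapshot('scene')
for p,c in((a,'side'),(b,'scene')):
    for q in ['tray_lip','crate','bed_bore']:
        for r in pinpoint(p,q)[:4]:
            if r['conf']>.5:print(c,q,np.array(r['at']),round(r['conf'],2),proj(p,r['at'])[0])
s=state();print(s['tool_pos'],s['qpos'])
print(s['tool_pos']+s['tcp_rot']@[-15.9+56,0,-112])
A=cv2.cvtColor(a['img'],4)[50:230,250:450];B=cv2.cvtColor(b['img'],4)[140:340,120:320]
cv2.imwrite('pics/m5.png',np.hstack([cv2.resize(A,(400,360)),cv2.resize(B,(400,400))[:360]]))
# tip rows
C=np.array([438,-310,0.])
yaw=80; xd=np.array([np.cos(np.radians(yaw)),np.sin(np.radians(yaw)),0])
for tilt,lz in [(0,115),(5,100),(10,93),(15,88),(20,82),(25,76),(30,69),(35,60),(40,55)]:
    R=Rt(yaw,tilt);X=R[:,2];Z=-R[:,0]; tcp=C+xd*35+[0,0,lz]+112*X+(56-15.9)*Z
    print(tilt,lz,delta(tcp,R),ik(tcp,R))
```

```text
side tray_lip [217.3 254.3   3.5] 0.83 [410.41 273.48]
side tray_lip [ 444.  -277.2  161.9] 0.55 [358.57  97.68]
side crate [ 431.7 -309.7    1.5] 0.69 [360.03 131.25]
side crate [645.1  40.7   2.5] 0.65 [276.21 188.84]
side crate [669.3 317.9  -0.7] 0.58 [236.3 261.6]
side bed_bore [647.8  39.4 100.7] 0.65 [272.47 165.41]
scene tray_lip [ 440.5 -276.3  162.4] 0.9 [205.8  244.58]
scene tray_lip [218.9 254.8   6.4] 0.72 [279.37 174.21]
scene crate [ 437.2 -311.1    3.2] 0.88 [203.08 287.38]
scene bed_bore [649.4  38.8  99.8] 0.59 [330.62 236.15]
scene bed_bore [ 441.5 -277.3  163. ] 0.54 [205.74 244.78]
scene bed_bore [744.6 272.5   0.3] 0.54 [394.57 234.14]
[ 462.69 -165.84  200.1 ] [-0.39  0.06  2.16  0.    0.92 -1.79]
[ 443.26 -276.13  159.97]
0 115 [ 4.5  -0.07  0.07  0.01  0.01  0.01] [-0.39  0.14  2.18  0.    0.83 -1.79]
5 100 [ 5.04 -0.07 -0.32  0.01 -4.99  0.01] [-0.45  0.16  2.17  0.11  0.84 -1.92]
10 93 [ 4.82 -0.07 -0.79  0.01 -9.99  0.01] [-0.51  0.17  2.15  0.21  0.88 -2.05]
15 88 [  4.44  -0.07  -1.35   0.01 -14.99   0.01] [-0.57  0.19  2.14  0.3   0.94 -2.16]
20 82 [  4.21  -0.07  -1.97   0.01 -19.99   0.01] [-0.62  0.22  2.12  0.38  1.   -2.25]
25 76 [  4.04  -0.07  -2.67   0.01 -24.99   0.01] [-0.67  0.25  2.09  0.44  1.06 -2.34]
30 69 [  4.04  -0.07  -3.43   0.01 -29.99   0.01] [-0.72  0.29  2.07  0.49  1.13 -2.41]
35 60 [  4.3   -0.07  -4.25   0.01 -34.99   0.01] [-0.77  0.34  2.04  0.54  1.19 -2.48]
40 55 [  4.24  -0.07  -5.12   0.01 -39.99   0.  ] [-0.81  0.38  2.01  0.57  1.26 -2.53]
```

View pics/m5.png

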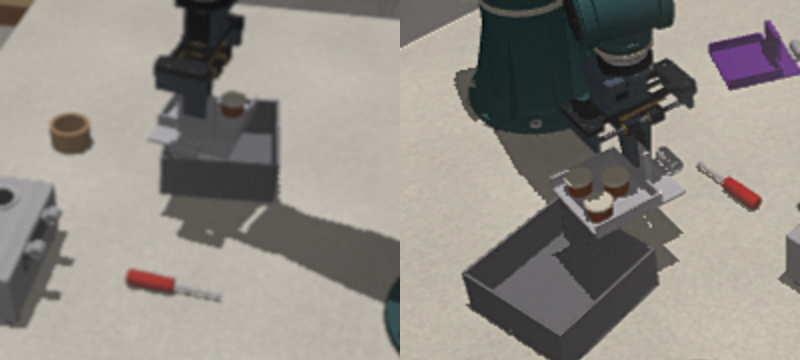

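Request:
jog_arm([
  [[0.8,0,0,0,0,0,-1],[2.2,0,0,0,0,0,-1],[3.6,0,0,0,0,0,-1],[4.4,0,0,0,-1,0,-1],[4.8,0,-0.2,0,-3,0,-1],[5,0,-0.3,0,-5,0,-1],[4.9,0,-0.5,0,-7.5,0,-1],[4.8,0,-0.8,0,-10,0,-1],[4.6,0,-1.1,0,-12.5,0,-1],[4.4,0,-1.4,0,-15,0,-1],[4.4,0,-1.4,0,-15,0,-1]],
])

```text
t: 11.88
tool_pos: [460.2, -180.3, 155.8]
tcp_rot: [[0.045, -0.985, 0.169], [0.255, 0.175, 0.951], [-0.966, -0.0, 0.259]]
contact_force: [0.2, 0.6, -4.5]
finger_gap: 0.132
```

```bash
cat > tip.py <<'E'
from k import *
import sys
b=snapshot('scene');a=snapshot('side')
s=state();print(s['t'],s['tool_pos'],s['qpos'],s['contact_force'])
print('lip',s['tool_pos']+s['tcp_rot']@[-15.9+56-56-56+16+0,0,-112] if 0 else s['tool_pos']+s['tcp_rot']@np.array([40.1,0,-112]))
A=cv2.cvtColor(a['img'],4)[50:230,250:450];B=cv2.cvtColor(b['img'],4)[140:340,120:320]
cv2.imwrite(f'pics/{sys.argv[1]}.png',np.hstack([cv2.resize(A,(400,360)),cv2.resize(B,(400,400))[:360]]))
C=np.array([438,-310,0.])
yaw=80; xd=np.array([np.cos(np.radians(yaw)),np.sin(np.radians(yaw)),0])
for tilt,lz in [(15,88),(20,80),(25,74),(30,67),(35,60),(40,55)]:
    R=Rt(yaw,tilt);X=R[:,2];Z=-R[:,0]; tcp=C+xd*35+[0,0,lz]+112*X+(56-15.9)*Z
    print(tilt,lz,delta(tcp,R))
E
python3 tip.py m6
```

```text
11.975 [ 460.17 -179.73  155.77] [-0.55  0.18  2.14  0.3   0.94 -2.14] [-0.66  0.72 -4.28]
lip [ 443.14 -276.08   88.1 ]
15 88 [ 0.02 -0.08  0.06 -0.02 -0.03 -0.  ]
20 80 [-0.17 -0.08 -0.54 -0.02 -5.03 -0.  ]
25 74 [ -0.51  -0.08  -1.17  -0.02 -10.03  -0.  ]
30 67 [ -0.71  -0.08  -1.9   -0.02 -15.03   0.  ]
35 60 [ -0.86  -0.08  -2.71  -0.02 -20.03   0.  ]
40 55 [ -1.15  -0.08  -3.54  -0.02 -25.03   0.  ]
```

View pics/m6.png

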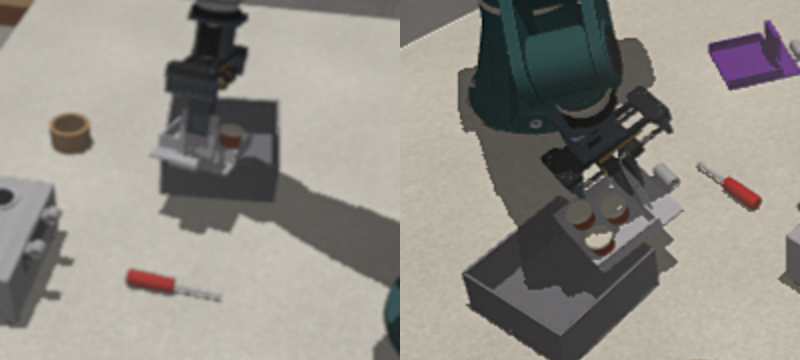

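Request:
jog_arm([
  [[0,0,-0.2,0,-2.5,0,-1],[-0.2,0,-0.5,0,-5,0,-1],[-0.3,0,-0.8,0,-7.5,0,-1],[-0.5,0,-1.2,0,-10,0,-1],[-0.6,0,-1.5,0,-12.5,0,-1],[-0.7,0,-1.9,0,-15,0,-1],[-0.7,0,-1.9,0,-15,0,-1],[-0.7,0,-1.9,0,-15,0,-1],[-0.7,0,-1.9,0,-15,0,-1]],
])

```text
t: 13.1
tool_pos: [456.7, -199.4, 157.7]
tcp_rot: [[0.087, -0.985, 0.15], [0.492, 0.174, 0.853], [-0.867, -0.0, 0.499]]
contact_force: [1.5, 0.0, -2.4]
finger_gap: 0.131
```

```bash
python3 tip.py m7
```

```text
13.2 [ 456.77 -199.4   157.78] [-0.7   0.27  2.09  0.5   1.12 -2.39] [-0.55  0.54 -3.13]
lip [ 443.42 -275.26   67.12]
15 88 [ 1.21 -0.07  1.68  0.01 14.95  0.01]
20 80 [ 0.87 -0.07  1.15  0.01  9.95  0.01]
25 74 [ 0.38 -0.07  0.63  0.01  4.95  0.01]
30 67 [-0.01 -0.07 -0.02  0.01 -0.05  0.01]
35 60 [-0.36 -0.07 -0.77  0.01 -5.05  0.  ]
40 55 [ -0.85  -0.07  -1.49   0.01 -10.05   0.  ]
```

View pics/m7.png

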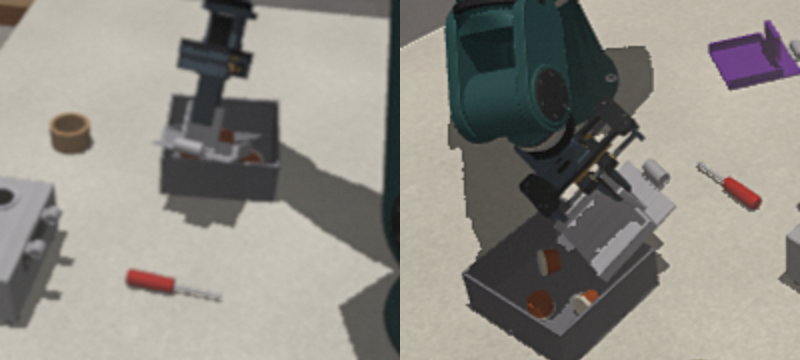

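All three tubs are lying in the crate, at panel px (547,262), (540,303) and (585,302). Now I'll raise the tray and level it.

Run:
```python
from k import *
plan([463,-160,220],78,8)
print(Ro.from_matrix(state()['tcp_rot'].T@Rt(60,0)).as_rotvec(degrees=True))
```

```text
[-3.4   0.07  6.56  1.96 29.95 -0.52]
[-0.15, 0.00, 0.28, 0.1, 1.3, -0.0, -1], [-0.53, 0.01, 1.03, 0.3, 4.7, -0.1, -1], [-1.08, 0.02, 2.08, 0.6, 9.5, -0.2, -1], [-1.70, 0.03, 3.28, 1.0, 15.0, -0.3, -1], [-2.32, 0.05, 4.49, 1.3, 20.5, -0.4, -1], [-2.87, 0.06, 5.54, 1.7, 25.3, -0.4, -1], [-3.25, 0.07, 6.28, 1.9, 28.7, -0.5, -1], [-3.40, 0.07, 6.56, 2.0, 29.9, -0.5, -1], [-0.38  0.03  2.15  0.    0.96 -1.74]
[19.55 29.65 -5.22]
```

Request:
jog_arm([
  [[-0.2,0,0.3,0,1.3,0,-1],[-0.6,0,1,0,4.5,0,-1],[-1.2,0,2.1,0,9.5,0,-1],[-1.8,0,3.3,0,15,0,-1],[-2.4,0,4.5,0,20.5,0,-1],[-2.9,0,5.5,0,25.3,0,-1],[-3.3,0,6.3,0,28.7,0,-1],[-3.4,0,6.6,0,29.9,0,-1],[-3.4,0,6.6,0,29.9,0,-1]],
])

```text
t: 14.32
tool_pos: [463.8, -159.4, 220.3]
tcp_rot: [[0.001, -0.985, 0.173], [0.001, 0.173, 0.985], [-1.0, -0.0, 0.001]]
contact_force: [0.4, 0.6, -2.9]
finger_gap: 0.129
```

Run:
```python
from k import *
a=snapshot('scene');b=snapshot('side')
A=cv2.cvtColor(a['img'],4)[210:320,140:260]
cv2.imwrite('pics/c8.png',cv2.resize(A,(600,550),interpolation=cv2.INTER_CUBIC))
for p,c in((a,'scene'),(b,'side')):
    for q in ['tub0_center','bed_bore','tray_bore','tray_grip','tray_lip']:
        for r in pinpoint(p,q)[:5]:
            if r['conf']>.4:print(c,q,np.array(r['at']),round(r['conf'],2))
s=state();print(s['tool_pos'],s['tcp_rot'],s['qpos'],s['contact_force'],s['wrist_torque'])
print('model bore',s['tool_pos']+s['tcp_rot']@[-15.9+49,0,54],'lip',s['tool_pos']+s['tcp_rot']@[-15.9+56,0,-112])
plan([570,-60,225],40,8)
```

```text
scene tub0_center [ 492.8 -316.7   26.5] 0.46
scene bed_bore [648.3  36.6  96.6] 0.83
scene tray_bore [ 475.6 -108.6  184.6] 0.71
scene tray_bore [ 429.9 -352.6   29.7] 0.71
scene tray_bore [299.  399.5   7.2] 0.65
scene tray_bore [496.4 640.8   9.5] 0.64
scene tray_grip [504.  592.9  59.6] 0.7
scene tray_grip [ 463.3 -156.9  239.4] 0.67
scene tray_grip [650.7  36.6  96.8] 0.55
scene tray_lip [ 442.4 -271.1  180.1] 0.87
scene tray_lip [219.5 256.    8.5] 0.68
scene tray_lip [527.2 478.6   4.5] 0.6
side bed_bore [645.7  38.1  96.6] 0.61
side bed_bore [ 462.3 -158.1  235.9] 0.49
side tray_bore [ 471.6 -107.3  185.5] 0.8
side tray_bore [297.2 404.1   9. ] 0.55
side tray_grip [500.6 589.1  56.8] 0.95
side tray_grip [ 463.2 -158.2  234.7] 0.74
side tray_grip [269.2 355.4  63.8] 0.63
side tray_grip [ 458.5 -192.2  178.4] 0.59
side tray_lip [219.5 257.3   3.4] 0.87
side tray_lip [ 442.9 -267.8  182.4] 0.86
side tray_lip [531.8 480.4   2.4] 0.82
side tray_lip [ 385.  -277.6   17.2] 0.7
side tray_lip [ 721.4 -315.3    0.2] 0.66
[ 463.69 -159.83  220.14] [[ 0.   -0.98  0.17]
 [ 0.    0.17  0.98]
 [-1.   -0.    0.  ]] [-0.38  0.03  2.15  0.    0.96 -1.78] [-0.04  0.78 -2.98] [ 0.08 -0.01  0.03]
model bore [ 473.08 -106.62  187.09] lip [ 444.24 -270.09  179.92]
[-0.47 -8.74 11.68 40.    0.06 -0.02]
[-0.02, -0.38, 0.50, 1.7, 0.0, -0.0, -1], [-0.07, -1.36, 1.82, 6.2, 0.0, -0.0, -1], [-0.15, -2.76, 3.70, 12.7, 0.0, -0.0, -1], [-0.24, -4.37, 5.84, 20.0, 0.0, -0.0, -1], [-0.32, -5.97, 7.98, 27.3, 0.0, -0.0, -1], [-0.40, -7.37, 9.85, 33.7, 0.0, -0.0, -1], [-0.45, -8.36, 11.18, 38.3, 0.1, -0.0, -1], [-0.47, -8.74, 11.68, 40.0, 0.1, -0.0, -1], [-0.15  0.17  1.99  0.    0.99 -0.84]
```

View pics/c8.png

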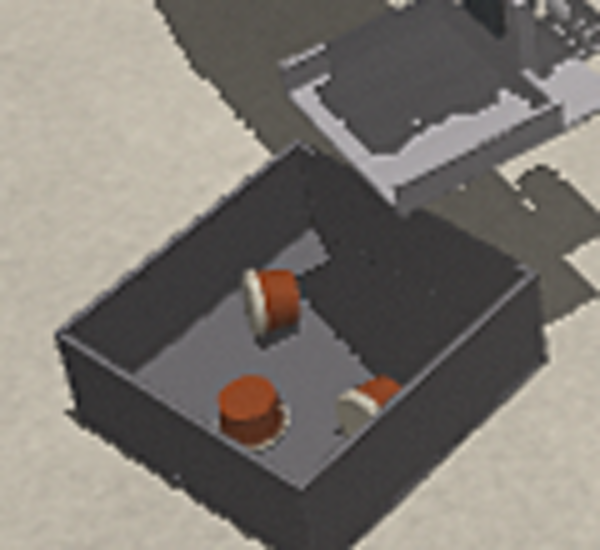

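Run:
```python
from k import *
plan([540,38,200],0.2,11)
```

```text
[ 2.04 -4.08 20.81 79.8   0.05 -0.04]
[0.05, -0.09, 0.48, 1.9, 0.0, -0.0, -1], [0.18, -0.36, 1.81, 7.0, 0.0, -0.0, -1], [0.37, -0.74, 3.80, 14.6, 0.0, -0.0, -1], [0.61, -1.23, 6.25, 24.0, 0.0, -0.0, -1], [0.88, -1.76, 8.99, 34.5, 0.0, -0.0, -1], [1.16, -2.32, 11.82, 45.3, 0.0, -0.0, -1], [1.42, -2.85, 14.55, 55.8, 0.0, -0.0, -1], [1.66, -3.33, 17.01, 65.2, 0.0, -0.0, -1], [1.86, -3.72, 18.99, 72.8, 0.0, -0.0, -1], [1.99, -3.98, 20.32, 77.9, 0.0, -0.0, -1], [2.04, -4.08, 20.81, 79.8, 0.1, -0.0, -1], [0.03 0.15 2.06 0.   0.93 0.02]
```

Request:
jog_arm([
  [[0,-0.1,0.5,1.9,0,0,-1],[0.2,-0.4,1.8,7,0,0,-1],[0.4,-0.7,3.8,14.6,0,0,-1],[0.6,-1.2,6.3,24,0,0,-1],[0.9,-1.8,9,34.2,0,0,-1],[1.2,-2.3,11.8,44.5,0,0,-1],[1.4,-2.9,14.6,54.8,0,0,-1],[1.7,-3.3,17,65,0,0,-1],[1.9,-3.7,19,72.8,0,0,-1],[2,-4,20.3,77.9,0,0,-1],[2,-4.1,20.8,79.8,0,0,-1],[2,-4.1,20.8,79.8,0,0,-1]],
])

```text
t: 16.42
tool_pos: [540.3, 38.1, 200.3]
tcp_rot: [[0.0, -0.004, 1.0], [0.001, 1.0, 0.004], [-1.0, 0.001, 0.0]]
contact_force: [0.6, -1.4, -2.1]
finger_gap: 0.133
```

```bash
cat > meas.py <<'E'
from k import *
import sys
s=state();print(s['t'],s['tool_pos'],s['tcp_rot'],s['contact_force'],s['wrist_torque'])
mb=s['tool_pos']+s['tcp_rot']@[-15.9+49,0,54]; print('model bore',mb)
acc={}
for k in range(3):
  for c in ['scene','side','wrist']:
    p=snapshot(c)
    if k==0: save(p,c+sys.argv[1])
    for q,ref in [('bed_bore',[648,38,100]),('tray_bore',mb)]:
        for r in pinpoint(p,q)[:5]:
            if np.linalg.norm(np.array(r['at'])-ref)<20: acc.setdefault((q,c),[]).append(r['at']);break
for k,v in acc.items(): print(k,len(v),np.mean(v,0),np.std(v,0))
for q in('bed_bore','tray_bore'):
    v=sum([acc[k] for k in acc if k[0]==q],[]); print(q,np.mean(v,0),len(v))
E
python3 meas.py 9
python3 - <<'E'
import cv2,numpy as np
a=cv2.imread('pics/scene9.png')[180:290,270:400];b=cv2.imread('pics/side9.png')[120:220,230:350]
cv2.imwrite('pics/m9.png',np.hstack([cv2.resize(a,(400,338),interpolation=2)[:333],cv2.resize(b,(400,333),interpolation=2)]))
E
```

```text
16.425 [540.3   38.13 200.31] [[ 0. -0.  1.]
 [ 0.  1.  0.]
 [-1.  0.  0.]] [ 0.59 -1.37 -2.14] [-0.12 -0.01  0.01]
model bore [594.31  38.4  167.22]
('bed_bore', 'scene') 3 [649.7   38.73  99.03] [1.2  1.39 1.96]
('tray_bore', 'scene') 3 [593.03  37.73 166.93] [2.76 0.49 0.53]
('bed_bore', 'side') 3 [645.6  39.9  98.9] [1.43 0.5  0.22]
('tray_bore', 'side') 3 [593.57  38.33 165.53] [0.46 0.85 0.7 ]
('bed_bore', 'wrist') 3 [647.5  39.4 102. ] [0.99 1.61 0.79]
('tray_bore', 'wrist') 3 [595.37  36.83 166.  ] [0.46 1.25 1.28]
bed_bore [647.6   39.34  99.98] 9
tray_bore [593.99  37.63 166.16] 9
```

View pics/m9.png

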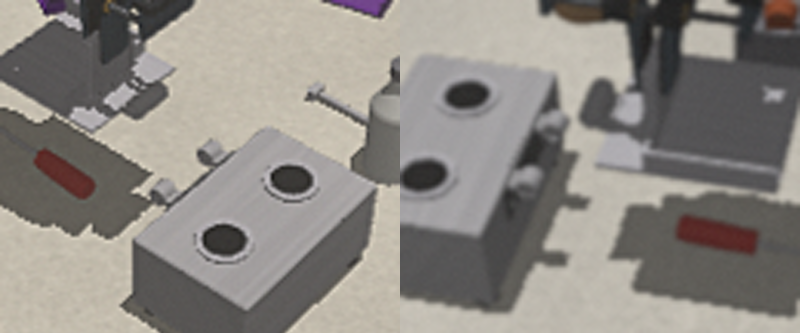

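View pics/wrist9.png

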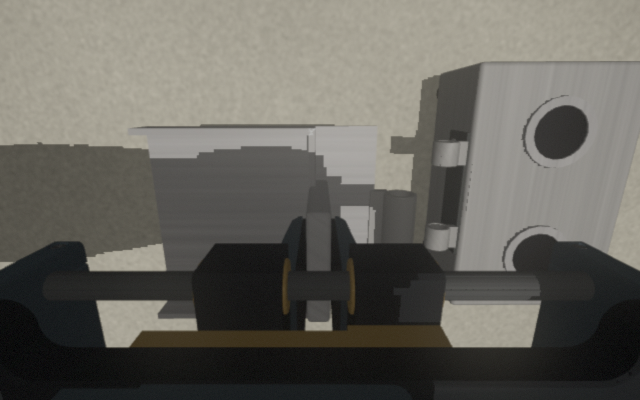

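Request:
jog_arm([
  [[0.8,0,0.2,0,0,0,-1],[2.2,0,0.6,0,0,0,-1],[3.8,0.1,1,0,0,0,-1],[5.4,0.1,1.4,0,0,0,-1],[6.4,0.1,1.8,0,0,0,-1],[6.7,0.1,2,0,0,0,-1],[6.7,0.1,2,0,0,0,-1],[6.7,0.1,2,0,0,0,-1]],
])

```text
t: 18.77
tool_pos: [560.5, 39.0, 133.8]
tcp_rot: [[0.001, -0.003, 1.0], [0.001, 1.0, 0.003], [-1.0, 0.001, 0.001]]
contact_force: [-0.4, -0.2, -3.5]
finger_gap: 0.13
```

```bash
python3 meas.py 10
python3 - <<'E'
import cv2,numpy as np
a=cv2.imread('pics/scene10.png')[200:270,290:380];b=cv2.imread('pics/side10.png')[140:200,240:320]
cv2.imwrite('pics/m10.png',np.hstack([cv2.resize(a,(400,311),interpolation=2)[:300],cv2.resize(b,(400,300),interpolation=2)]))
E
```

```text
18.775 [560.45  39.02 133.84] [[ 0. -0.  1.]
 [ 0.  1.  0.]
 [-1.  0.  0.]] [-0.41 -0.21 -3.5 ] [-0.11  0.03 -0.05]
model bore [614.49  39.24 100.79]
('bed_bore', 'scene') 3 [649.77  40.13  96.27] [1.24 1.72 0.9 ]
('tray_bore', 'scene') 3 [612.9  38.4  99.3] [1.76 1.2  0.99]
('bed_bore', 'side') 3 [647.    42.27  99.03] [2.33 1.27 2.23]
('tray_bore', 'side') 3 [614.4   38.97  99.57] [1.85 1.18 2.08]
('bed_bore', 'wrist') 3 [646.7   37.2  101.53] [1.41 1.94 2.11]
('tray_bore', 'wrist') 3 [613.    38.17  99.13] [0.85 3.13 0.71]
bed_bore [647.82  39.87  98.94] 9
tray_bore [613.43  38.51  99.33] 9
```

View pics/m10.png

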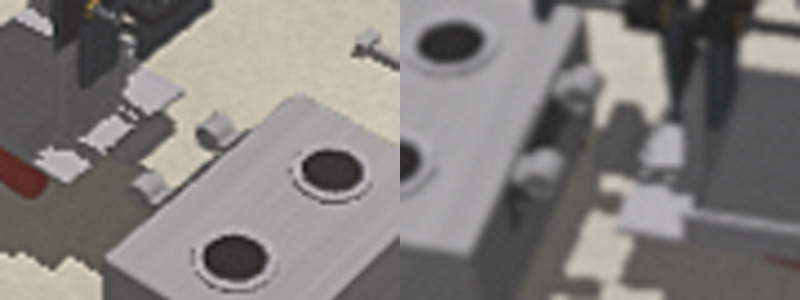

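View pics/wrist10.png

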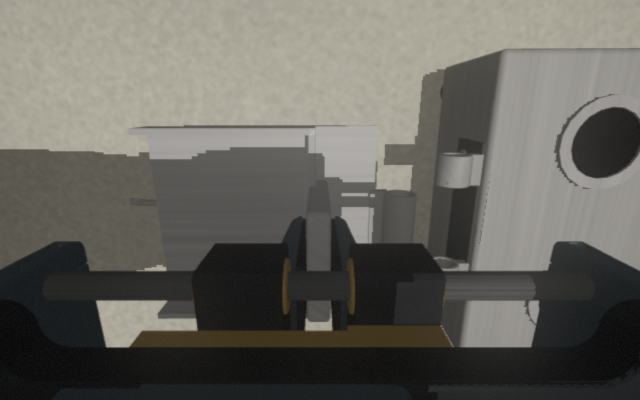

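```bash
cat > ov.py <<'E'
from k import *
import sys
s=state(); n=sys.argv[1]
p=snapshot('wrist'); im=cv2.cvtColor(p['img'],4)
x0,y0,w,h=360,120,140,160;f=5
I=cv2.resize(im[y0:y0+h,x0:x0+w],None,fx=f,fy=f,interpolation=cv2.INTER_CUBIC)[:600]
def draw(pts,col):
    for uv in proj(p,pts): cv2.circle(I,(int((uv[0]-x0+.5)*f),int((uv[1]-y0+.5)*f)),2,col,-1)
def ring(c,y,R=np.eye(3)):
    a=np.linspace(0,2*np.pi,40); return c+np.c_[11*np.cos(a),0*a+y,11*np.sin(a)]@R.T
B=np.array([647.7,39.2,100])
for y in (28,48,-28): draw(ring(B,y),(0,0,255))
mb=s['tool_pos']+s['tcp_rot']@[-15.9+49,0,54]
R=np.c_[s['tcp_rot'][:,2],s['tcp_rot'][:,1],-s['tcp_rot'][:,0]]
for y in (22,): draw(ring(mb,y,R),(0,200,0))
print(p['view'],mb)
cv2.imwrite(f'pics/{n}.png',I)
E
python3 ov.py ov10
```

```text
[[   1.      0.     -0.   -559.22]
 [   0.     -0.96    0.27   26.51]
 [   0.     -0.27   -0.96  323.25]
 [   0.      0.      0.      1.  ]] [614.23  39.26 100.27]
```

View pics/ov10.png

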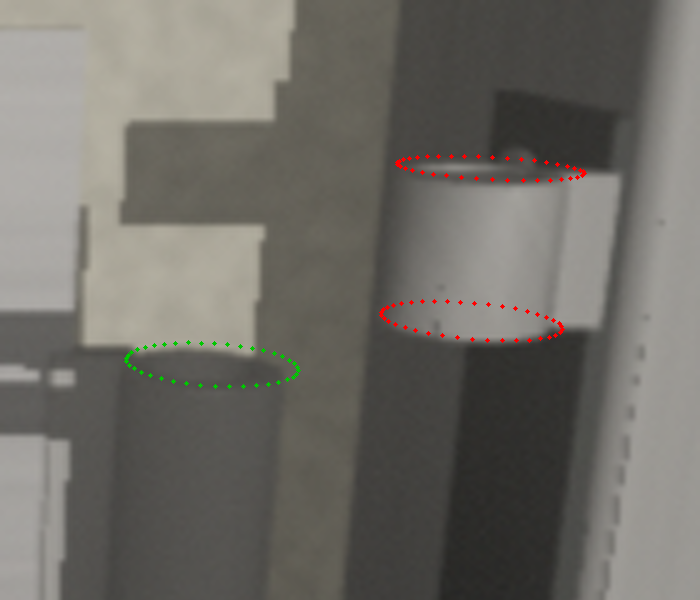

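Run:
```python
from k import *
s=state(); p=snapshot('wrist'); im=cv2.cvtColor(p['img'],4).astype(float)
x0,y0,w,h=365,180,80,70;f=8
c=np.clip((im[y0:y0+h,x0:x0+w]-40)*2.2,0,255).astype(np.uint8)
I=cv2.resize(c,None,fx=f,fy=f,interpolation=cv2.INTER_CUBIC)
mb=s['tool_pos']+s['tcp_rot']@[-15.9+49,0,54]
a=np.linspace(0,2*np.pi,60)
for y in (22,12,2):
    for uv in proj(p,mb+np.c_[11*np.cos(a),0*a+y,11*np.sin(a)]): cv2.circle(I,(int((uv[0]-x0+.5)*f),int((uv[1]-y0+.5)*f)),1,(0,255,0),-1)
cv2.imwrite('pics/ov10b.png',I)
```

```text
(no output)
```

View pics/ov10b.png

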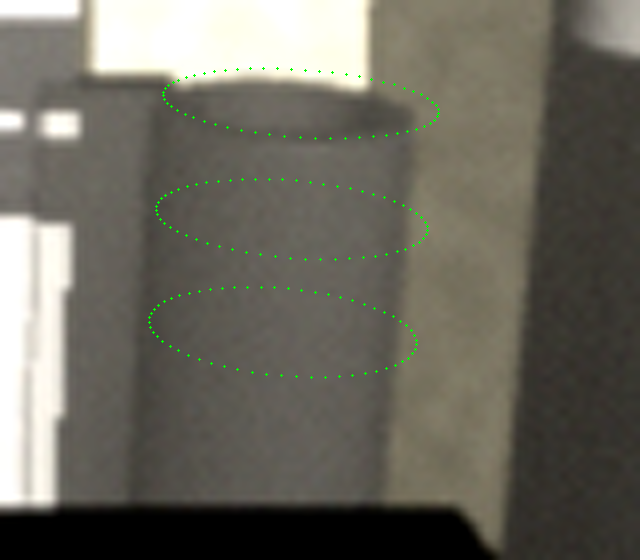

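Request:
jog_arm([
  [[0,0.1,0.4,0,0,0,-1],[0,0.1,1,0,0,0,-1],[0,0.1,1.6,0,0,0,-1],[0,0.1,2.1,0,0,0,-1],[0,0.1,2.1,0,0,0,-1]],
])

```text
t: 20.85
tool_pos: [581.6, 40.1, 133.3]
tcp_rot: [[0.0, -0.003, 1.0], [0.001, 1.0, 0.003], [-1.0, 0.001, 0.0]]
contact_force: [-0.4, -0.6, -3.1]
finger_gap: 0.131
```

```bash
python3 meas.py 11; python3 ov.py ov11
```

```text
20.85 [581.61  40.08 133.32] [[ 0. -0.  1.]
 [ 0.  1.  0.]
 [-1.  0.  0.]] [-0.44 -0.56 -3.07] [-0.13  0.01 -0.  ]
model bore [635.62  40.29 100.23]
('bed_bore', 'scene') 3 [650.2   38.03  97.63] [0.83 0.82 0.81]
('tray_bore', 'scene') 2 [635.75  39.55  99.2 ] [1.45 0.95 0.3 ]
('bed_bore', 'side') 3 [646.57  40.37  99.67] [0.85 0.33 1.03]
('tray_bore', 'side') 3 [636.17  40.73  99.3 ] [1.48 1.14 1.31]
('bed_bore', 'wrist') 3 [646.9   38.27 102.73] [0.62 0.76 0.94]
('tray_bore', 'wrist') 3 [635.5  40.7  99.7] [1.5  0.43 0.8 ]
bed_bore [647.89  38.89 100.01] 9
tray_bore [635.81  40.43  99.42] 8
[[   1.      0.     -0.   -580.22]
 [   0.     -0.96    0.27   27.47]
 [   0.     -0.27   -0.96  323.53]
 [   0.      0.      0.      1.  ]] [635.18  40.32 100.23]
```

View pics/ov11.png

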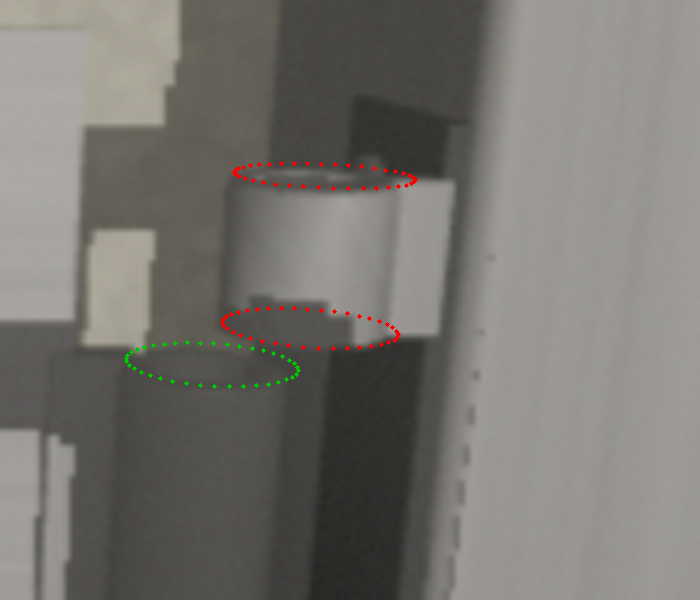

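Request:
jog_arm([
  [[0,-0.07,0.3,0,0,0,-1],[0,-0.07,0.7,0,0,0,-1],[0,-0.07,1.1,0,0,0,-1],[0,-0.07,1.27,0,0,0,-1],[0,-0.07,1.27,0,0,0,-1],[0,-0.07,1.27,0,0,0,-1]],
])

```text
t: 23.0
tool_pos: [593.8, 39.5, 133.3]
tcp_rot: [[0.0, -0.003, 1.0], [0.001, 1.0, 0.003], [-1.0, 0.001, 0.0]]
contact_force: [-0.9, 0.5, -2.5]
finger_gap: 0.128
```

```bash
python3 meas.py 12; python3 ov.py ov12
python3 - <<'E'
import cv2,numpy as np
a=cv2.imread('pics/scene12.png')[205:260,300:370];b=cv2.imread('pics/side12.png')[140:195,245:315]
cv2.imwrite('pics/m12.png',np.hstack([cv2.resize(a,(400,314),interpolation=2),cv2.resize(b,(400,314),interpolation=2)]))
E
```

```text
23.0 [593.78  39.46 133.29] [[ 0. -0.  1.]
 [ 0.  1.  0.]
 [-1.  0.  0.]] [-0.88  0.53 -2.51] [-0.13  0.    0.01]
model bore [647.78  39.68 100.19]
('bed_bore', 'scene') 3 [650.03  40.2   97.1 ] [1.07 1.07 1.16]
('tray_bore', 'scene') 3 [645.43  37.77  97.53] [0.25 1.03 0.31]
('bed_bore', 'side') 3 [646.57  40.17  99.3 ] [1.08 1.52 0.57]
('tray_bore', 'side') 3 [647.7   41.17  99.3 ] [0.5  1.58 1.16]
('tray_bore', 'wrist') 3 [647.03  39.07  97.53] [2.09 2.17 1.46]
bed_bore [648.3   40.18  98.2 ] 6
tray_bore [646.72  39.33  98.12] 9
[[   1.      0.     -0.   -592.92]
 [   0.     -0.96    0.27   26.8 ]
 [   0.     -0.27   -0.96  323.35]
 [   0.      0.      0.      1.  ]] [647.92  39.65 100.28]
```

View pics/ov12.png

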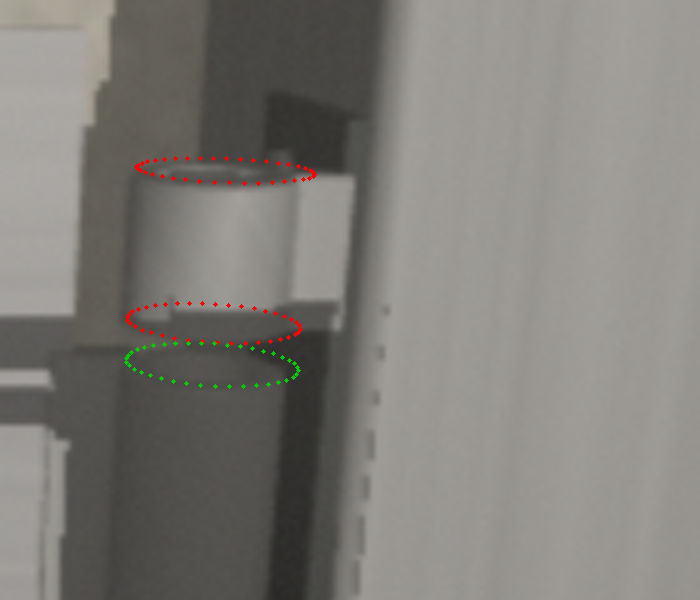

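View pics/m12.png

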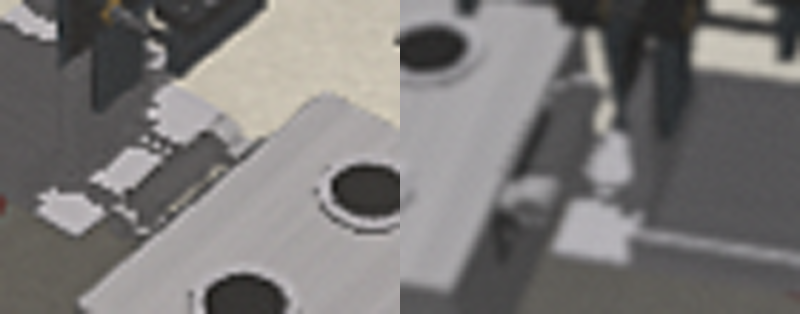

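Run:
```python
from k import *
s=state(); mb=s['tool_pos']+s['tcp_rot']@[33.1,0,54]; ml=s['tool_pos']+s['tcp_rot']@[40.1,0,-112]; mg=s['tool_pos']+s['tcp_rot']@[-15.9,0,0]
acc={}
for k in range(6):
  for c in ['scene','side','wrist']:
    p=snapshot(c)
    for q,ref in [('bed_bore',[648,39,100]),('tray_bore',mb),('tray_lip',ml),('tray_grip',mg)]:
        for r in pinpoint(p,q)[:5]:
            e=np.array(r['at'])-ref
            if np.linalg.norm(e)<15: acc.setdefault((q,c),[]).append(e);break
for k in sorted(acc): print(k,len(acc[k]),np.mean(acc[k],0),np.std(acc[k],0)/np.sqrt(len(acc[k])))
im=cv2.cvtColor(p['img'],4).astype(float)
x0,y0,w,h=375,145,60,75;f=8
c=np.clip((im[y0:y0+h,x0:x0+w]-30)*2.,0,255).astype(np.uint8)
I=cv2.resize(c,None,fx=f,fy=f,interpolation=cv2.INTER_CUBIC); I0=I.copy()
a=np.linspace(0,2*np.pi,60)
def ring(c,y,col):
    for uv in proj(p,c+np.c_[11*np.cos(a),0*a+y,11*np.sin(a)]): cv2.circle(I,(int((uv[0]-x0+.5)*f),int((uv[1]-y0+.5)*f)),1,col,-1)
for y in (22,12,2): ring(mb+[-.8,-.7,-.8],y,(0,255,0))
for y in (28,38,48): ring(np.array([647.4,39.1,100]),y,(0,0,255))
cv2.imwrite('pics/ov12b.png',I[:, :])
```

```text
('bed_bore', 'scene') 6 [ 2.2   0.15 -2.37] [0.62 0.31 0.45]
('bed_bore', 'side') 6 [-0.98  1.43 -0.05] [0.69 0.53 0.58]
('tray_bore', 'scene') 5 [ 1.28 -1.37 -0.41] [0.91 0.82 0.43]
('tray_bore', 'side') 6 [-0.79  1.55 -1.4 ] [0.68 0.91 0.64]
('tray_bore', 'wrist') 6 [-0.24 -1.05 -1.47] [0.21 0.45 0.96]
('tray_grip', 'scene') 5 [-1.15 -0.6   1.44] [0.64 0.51 0.17]
('tray_grip', 'side') 6 [ 0.82 -1.22  0.84] [0.66 0.45 0.66]
('tray_grip', 'wrist') 6 [ 2.5  -0.8   1.06] [0.64 0.61 0.43]
('tray_lip', 'scene') 6 [-1.59  0.28  0.9 ] [0.73 0.28 0.83]
('tray_lip', 'side') 5 [-1.57  1.49  1.41] [0.48 0.77 0.24]
('tray_lip', 'wrist') 6 [0.92 0.24 1.45] [0.29 0.46 0.61]
```

View pics/ov12b.png

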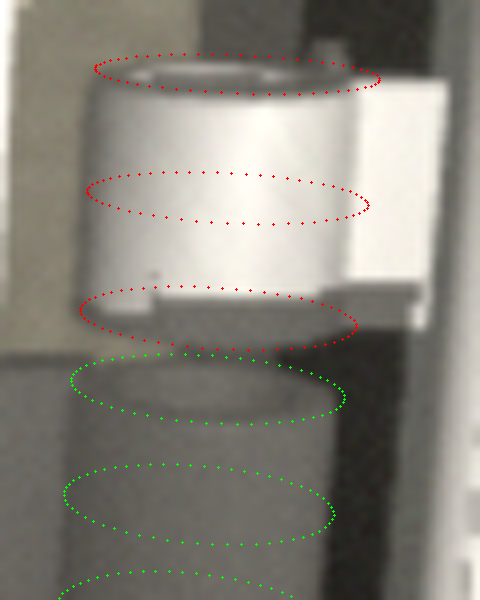

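Request:
jog_arm([
  [[-0.05,0,0.04,0,0,0,-1],[-0.05,0,0.04,0,0,0,-1],[-0.05,0,0.04,0,0,0,-1],[-0.05,0,0.04,0,0,0,-1],[-0.05,0,0.04,0,0,0,-1],[-0.05,0,0.04,0,0,0,-1]],
])

```text
t: 29.65
tool_pos: [594.3, 39.4, 133.8]
tcp_rot: [[0.0, -0.003, 1.0], [0.001, 1.0, 0.003], [-1.0, 0.001, 0.0]]
contact_force: [0.6, -0.3, -3.2]
finger_gap: 0.127
```

```bash
python3 meas.py 13
python3 - <<'E'
import cv2
a=cv2.imread('pics/scene13.png')[200:330,130:390]
cv2.imwrite('pics/m13.png',cv2.resize(a,(780,390),interpolation=2))
E
```

```text
29.65 [594.29  39.44 133.84] [[ 0. -0.  1.]
 [ 0.  1.  0.]
 [-1.  0.  0.]] [ 0.61 -0.27 -3.17] [-0.1  -0.   -0.08]
model bore [648.29  39.66 100.75]
('bed_bore', 'scene') 3 [649.67  37.23  96.7 ] [2.42 0.12 0.5 ]
('tray_bore', 'scene') 3 [648.3   39.03 100.13] [1.06 1.5  0.76]
('bed_bore', 'side') 3 [647.23  39.8   97.67] [1.11 1.4  0.41]
('tray_bore', 'wrist') 3 [647.03  39.03  97.27] [1.91 0.95 1.52]
('tray_bore', 'side') 2 [646.9  42.9  99.9] [0.6 0.4 0.2]
('bed_bore', 'wrist') 1 [648.9  40.  101.2] [0. 0. 0.]
bed_bore [648.51  38.73  97.76] 7
tray_bore [647.48  40.    99.  ] 8
```

View pics/m13.png

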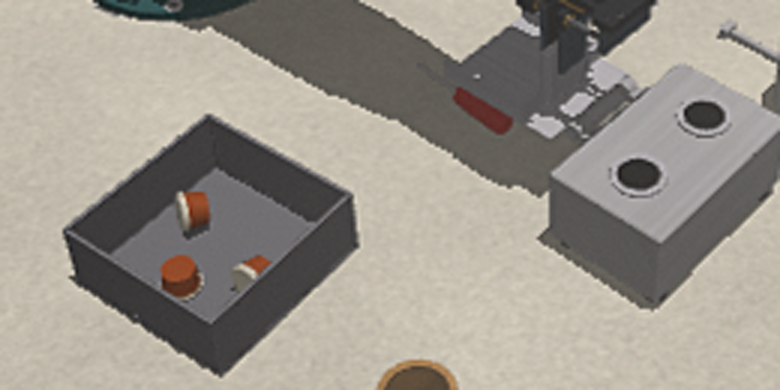

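The tubs haven't moved in the crate, the bore is aligned in every view to within measurement noise, and the wrist carries only the tray's weight. Handing in.

```bash
python3 -c "
from station import *
print(finish_job())"
```

```text
the job is handed in; nothing more can be done
None
```

I lifted the metal tray by its tab with all three tubs on it and tipped it to 30° low over the crate, lip about 65 mm above the bench, so the tubs slid in. I then levelled the empty tray, brought it to the bed at bore height from the -x side, and handed in at about 30 s of the 64 s while still holding it. The hand-in gives no verdict.

**What the last checks showed**
- **Tubs:** all three lie in the crate, two of them tipped over and one of those on its side. Their positions looked the same in pictures about 15 s apart.
- **Bore position:** the averages were tray bore (647.5, 40.0, 99.0) mm and bed bore (648.5, 38.7, 97.8) mm, where the bed's true height is 100 mm. Overlays on the wrist picture, taken just before a last shift of about 0.5 mm, agreed to about 1 mm in depth and along the bore.
- **Level and load:** the tool is level. The camera readings put the tray about 0.8° off level, lip up, against the 8.6° limit. The wrist reads about 3 N, which is just the tray's weight, so nothing suggests it is leaning on the bed.
- **Other things on the bench:** the screwdriver, core and pin look where they were.

**Where readings disagreed:** single camera readings of the bores scattered by 2–4 mm in height and along y. The worst was the side camera, which put the tray bore at y = 42.9 mm from two readings in the last set, against 39.0 mm in the other two views.

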